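Hang the green section sign on the counter stand

TASK

Take the green sign with the white crosses out of the rack and hang it on the brass screw of the white counter stand: pass the wide part of its keyhole over the screw head, then slide it down until the screw sits at the top of the narrow slot. Let go so that it hangs upright and still on the screw, and leave the blue and the orange signs standing in the rack.

Things in the scene. Friction and masses are not known exactly. Their poses are not given: they have to be found in the camera images.
- sign_green: Green plate, white crosses on both faces, 0.12 kg. 130 wide (y), 124 high (z up), 6 mm thick (x); on its top edge a grip tab 30 wide (y), 12 thick, up to 169. Origin: middle of lower edge. Keyhole through x at y=0, heights above lower edge: 48 wide from 28 to 60, narrowing to a 14 wide slot at 86, closed at 104. Head enters best at 57; hung, the screw is at 100. Either face may look outward.
- screw (a point): Point on the brass screw's axis, 12 mm out from the white stand's face, 170 above the counter. x: level, along the screw out of the face, away from the robot; z up. Shank 8 mm diameter; head 24 diameter, its back 24 and top 28 mm from the face. Stand fixed: upright panel 170 wide (y), 14 thick, its top edge 12 mm above the screw axis, so a hung sign's tab stands clear above it.
- sign_blue: Blue sign with white bars, a bystander; size and frame as the green one. The three signs stand upright in a fixed white rack, one behind the other 58 mm apart along their x, in any order. The rack's slots are 9 mm wide and hold the lowest 36 mm of the plates: lift a sign straight up at least 40 mm to free it.
- sign_orange: Orange sign with white squares, a bystander; size and frame as the green one. Stands in the same rack.
Things that resemble listed ones, but are neither listed nor needed, are in the scene too. There is more than one size of the sign_green; the job needs the larger.

How it is judged:
On the way:
1. the wide part of the green sign's keyhole is over the screw head, the plate between the head and the stand's face (x of screw in the frame of sign_green between -0.012 and 0.012 m and y of screw in the frame of sign_green between -0.02 and 0.02 m and z of screw in the frame of sign_green between 0.03 and 0.08 m), for 0.05 s.
At the end, for the whole second after the job is handed in: The green sign hangs at rest: screw axis in its narrow slot, 90-108 mm above its lower edge and within 8 mm of its centre line, plate between face and screw head (middle within 14 mm of the screw point), upright within 12 degrees. The other two signs stand within 30 mm of their places (x of screw in the frame of sign_green between -0.014 and 0.014 m and y of screw in the frame of sign_green between -0.008 and 0.008 m and z of screw in the frame of sign_green between 0.09 and 0.108 m and angle between sign_green's own z axis and vertical below 0.21 rad and linear speed of sign_green below 0.03 m/s and angular speed of sign_green below 0.3 rad/s and distance of each of sign_blue, sign_orange from where it was at the start of the episode below 0.03 m and angle between each of sign_blue, sign_orange's own z axis and vertical below 0.35 rad); the robot touches nothing.
It fails at once if the blue sign is moved more than 30 mm from its place or tipped over 20 degrees (distance of sign_blue from where it was at the start of the episode above 0.03 m or angle between sign_blue's own z axis and vertical above 0.35 rad).
It fails at once if the orange sign is moved more than 30 mm from its place or tipped over 20 degrees (distance of sign_orange from where it was at the start of the episode above 0.03 m or angle between sign_orange's own z axis and vertical above 0.35 rad).
It also fails if it takes over 43 s, if anything falls off the work surface, if the arm or the gripper's body presses on something with over 40 N, if the wrist force passes 120 N, or if a joint passes its speed limit or range.

ROBOT

A 7-joint arm with a two-finger parallel gripper is mounted at the origin on the work surface. World frame = base frame: x ahead of the robot, y to its left, z up, the work surface at z = 0. Lengths are in m, angles in rad, forces in N, time in s.
With the tool pointing down it reaches from about 0.425 to 0.825 m from the base axis. Payload 3.6 kg.
Tool frame: the origin (TCP) lies where the fingers leave the gripper's body, on its centre line; the fingertips stand 73 mm ahead of it and the grasp point (between the pads) lies 54 mm ahead of it; x points along the fingers, y is the direction in which the jaws open and shut, and the axes are right-handed (so a half turn about x gives the same grasp; the last joint's range is limited). The gripper opens to 85 mm and grips with 20 to 120 N. Pads are 22 mm wide; open, the fingers measure 114 mm over their backs; the gripper's body (76 mm by 85 mm) begins 54 mm behind the grasp point. The pads swing forward as they close: fully open they stand 13 mm farther back than shut.
Start: joints at [-1.323, 0.615, -0.013, 1.423, 0.008, 1.103, -0.04], TCP at [0.176, 0.626, 0.304] pointing down, gripper open.
Joint ranges: [-3.12, 3.12], [-0.3, 2.06], [-1.34, 1.32], [0.26, 2.42], [-1.36, 4.5], [0.01, 1.98], [-2.84, 2.84]. Speed limits (rad/s): [2.79, 2.79, 3.14, 3.14, 3.14, 3.14, 3.14].

INTERFACE

Orientations are given as a unit quaternion [x, y, z, w].
In Python, from station import arm, snapshot, camera_info, ticket gives the robot as it stands. Calls block until the motion is done:
- arm.movep(position, orientation): joint-space move of the TCP to a pose.
- arm.line_to(position, velocity=0.15, ori=None): straight line of the TCP; ori=None keeps the orientation; velocity is the mean speed in m/s.
- arm.move_j(angles): joint-space move.
- arm.move_gripper(opening, effort=None): opening from 0.0 (shut) to 1.0 (fully open); effort is the grip in N (None keeps the last); returns when the fingers have stopped.
- arm.pause(seconds).
- arm.ik(position, orientation): joint angles nearest the present ones, or None.
- snapshot(name): name is "side" or "top" or "wrist"; returns the picture (384x512x3 uint8, blue, green, red); there is no depth.
- camera_info(name): a dict with "fx", "fy", "cx", "cy" (pixels), "dist_coeffs" ([k1, k2, p1, p2, k3] as OpenCV has them; the pictures are not rectified), "R" (3x3) and "t" (3): a world point X has camera coordinates R X + t; the wrist camera has in their place "T_tool_cam" (4x4, takes a point from camera to tool coordinates, whose origin is the TCP and whose axes are the tool frame's). Camera axes: x right, y down, z forward; pixel columns grow to the right and rows downward; lengths in m; the calibration is good to about 2 mm. A picture is of the moment at which its call begins: read the wrist's pose just before it. camera_info takes no time and is no camera call.
A pose or a line that the arm cannot do raises arm.MotionError and nothing moves.
- ticket.finish_job(): hands the job in, once; it reports no verdict.
Readings, each from a call of its own:
- arm.read_time(): time.
- arm.read_joint_positions(): joint angles.
- arm.read_dq(): joint speeds.
- arm.read_effort(): joint torques, N m.
- arm.read_tool_pos(): TCP position.
- arm.read_eef_rot(): TCP orientation.
- arm.read_ft_force(): force on the tool from outside, world axes, zero at the start.
- arm.read_wrist_torque(): the same for the moment, N m.
- arm.read_opening(): opening from 0.0 (shut) to 1.0 (fully open).
Only numpy, scipy, OpenCV 4.12 (cv2) and the standard library are available. Lean on these libraries where they do the work, as an engineer would, in place of code of your own. Each camera call takes 0.05 s, during which the arm holds its last target.

## Working session

There is one attempt and no reset: what is moved stays moved. The work goes in short steps, each a Python script; the robot and the scene stay as the last script left them, time stands still between calls to the robot, and variables do not carry over. Pictures are saved under pics/ and viewed, and the job is handed in when it is done.

```bash
ls; mkdir -p pics; python3 - <<'E'
from station import arm,snapshot,camera_info
import cv2,numpy as np
np.set_printoptions(precision=4,suppress=True)
for n in ["side","top","wrist"]:
    cv2.imwrite(f"pics/{n}0.png",snapshot(n)); print(n,camera_info(n))
print(arm.read_time(),arm.read_tool_pos(),arm.read_eef_rot())
E
```

```text
pics
side {'fx': 366.62991418688017, 'fy': 366.62991418688017, 'cx': 252.150681748504, 'cy': 191.78126006591552, 'dist_coeffs': array([-0.0975,  0.    ,  0.    ,  0.    ,  0.    ]), 'R': array([[-0.8879, -0.46  ,  0.0049],
       [-0.3335,  0.6362, -0.6957],
       [ 0.317 , -0.6194, -0.7183]]), 't': array([0.5649, 0.2938, 0.7581])}
top {'fx': 417.9060007750637, 'fy': 417.9060007750637, 'cx': 249.0305639008255, 'cy': 195.6277914595873, 'dist_coeffs': array([-0.0325,  0.    ,  0.    ,  0.    ,  0.    ]), 'R': array([[ 0.0053, -0.9998, -0.017 ],
       [-0.9913, -0.0031, -0.1313],
       [ 0.1312,  0.0176, -0.9912]]), 't': array([0.0012, 0.613 , 0.7805])}
wrist {'fx': 324.12405401260366, 'fy': 324.12405401260366, 'cx': 257.76609427964263, 'cy': 188.40208935441868, 'dist_coeffs': array([-0.0125,  0.    ,  0.    ,  0.    ,  0.    ]), 'T_tool_cam': array([[-0.0003, -0.2869,  0.958 , -0.0696],
       [ 1.    ,  0.0015,  0.0007, -0.0003],
       [-0.0016,  0.958 ,  0.2869, -0.074 ],
       [ 0.    ,  0.    ,  0.    ,  1.    ]])}
0.15 [0.1762 0.6252 0.303 ] [ 0.0961  0.7005 -0.0975  0.7003]
```

View pics/side0.png

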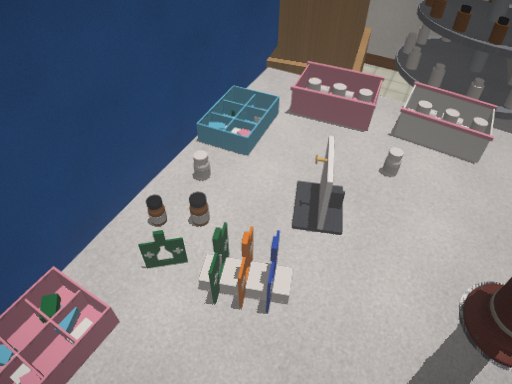

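View pics/top0.png

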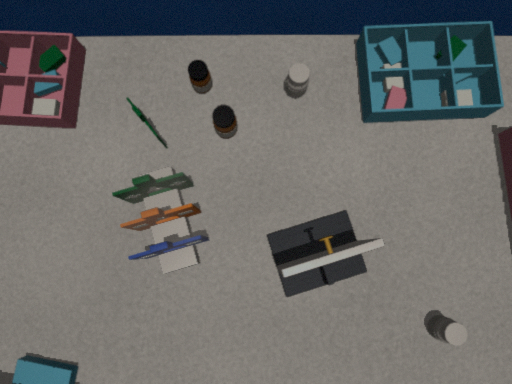

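View pics/wrist0.png

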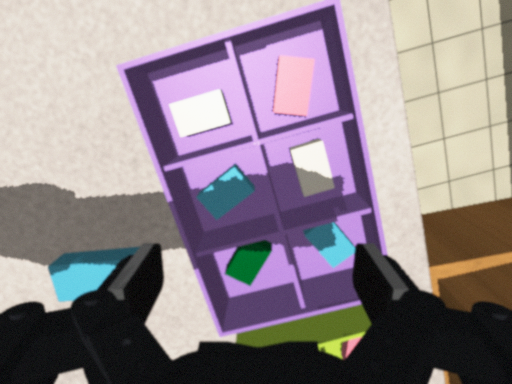

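```bash
python3 - <<'E'
import cv2,numpy as np
s=cv2.imread("pics/side0.png");t=cv2.imread("pics/top0.png")
a=cv2.resize(s[215:315,130:300],None,fx=4.6,fy=4.6,interpolation=cv2.INTER_CUBIC)
b=cv2.resize(t[85:285,90:250],None,fx=3,fy=3,interpolation=cv2.INTER_CUBIC)
c=cv2.resize(t[205:305,255:395],None,fx=5,fy=5,interpolation=cv2.INTER_CUBIC)
d=cv2.resize(s[125:235,280:360],None,fx=5,fy=5,interpolation=cv2.INTER_CUBIC)
for n,i in zip("abcd",(a,b,c,d)): cv2.imwrite(f"pics/crop_{n}.png",i);print(i.shape)
E
```

```text
(460, 782, 3)
(600, 480, 3)
(500, 700, 3)
(550, 400, 3)
```

View pics/crop_a.png

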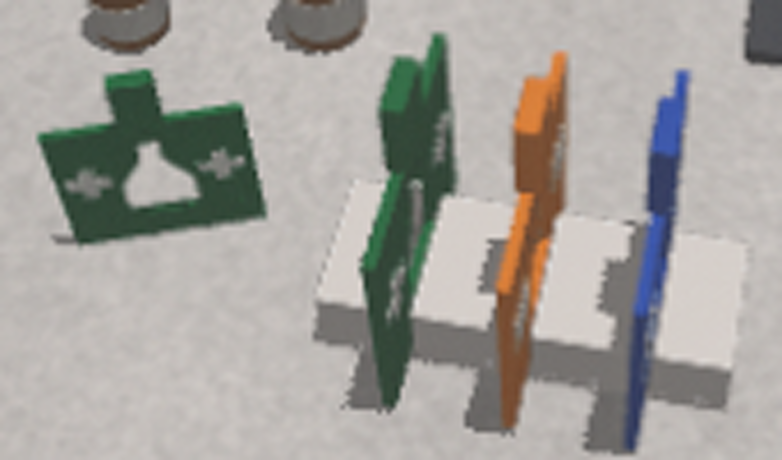

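View pics/crop_b.png

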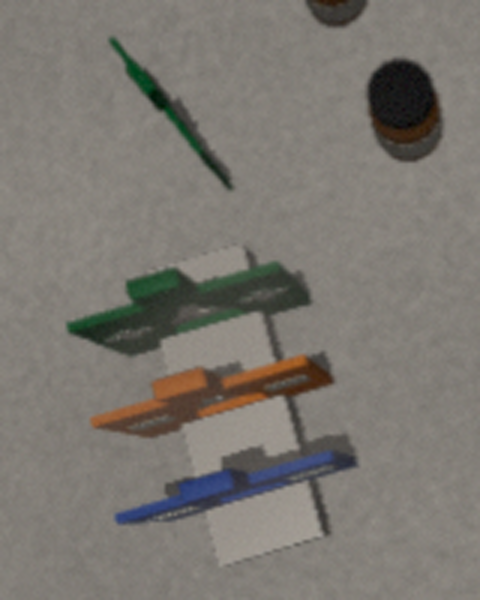

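View pics/crop_c.png

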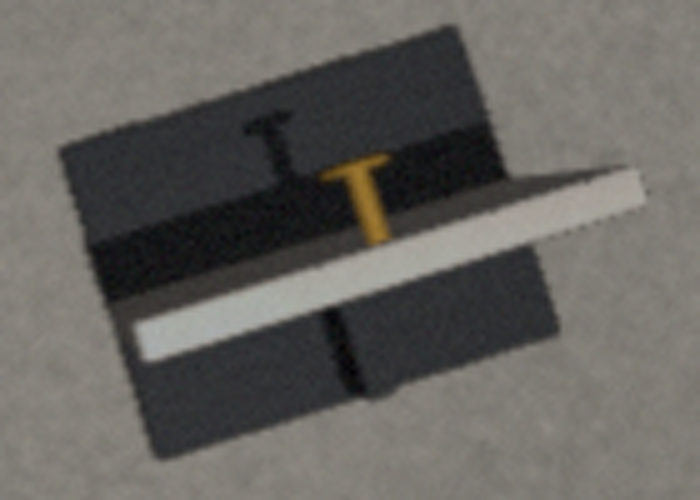

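View pics/crop_d.png

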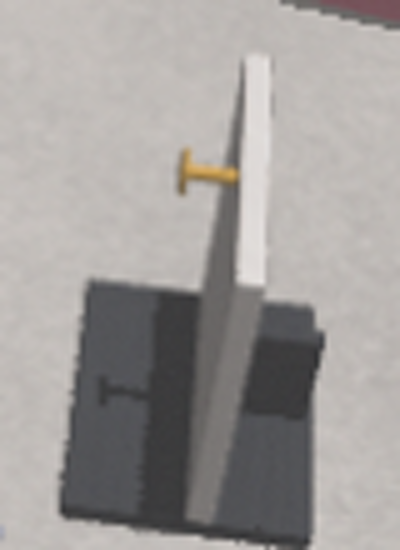

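```bash
python3 - <<'E'
import cv2,numpy as np
s=cv2.imread("pics/side0.png");t=cv2.imread("pics/top0.png")
a=cv2.resize(s[218:308,200:240],None,fx=6.5,fy=6.5,interpolation=cv2.INTER_CUBIC)
b=cv2.resize(t[160:210,105:200],None,fx=5.5,fy=5.5,interpolation=cv2.INTER_CUBIC)
o=np.zeros((600,800,3),np.uint8)
o[:a.shape[0],:a.shape[1]]=a; o[:b.shape[0],270:270+b.shape[1]]=b
cv2.imwrite("pics/zoom.png",cv2.convertScaleAbs(o,alpha=1.6))
from station import camera_info
for n in("side","top"):
    c=camera_info(n);print(n,-c["R"].T@c["t"])
E
```

```text
side [0.35922791 0.54246381 0.74615719]
top [ 0.50523915 -0.01061104  0.85411451]
```

View pics/zoom.png

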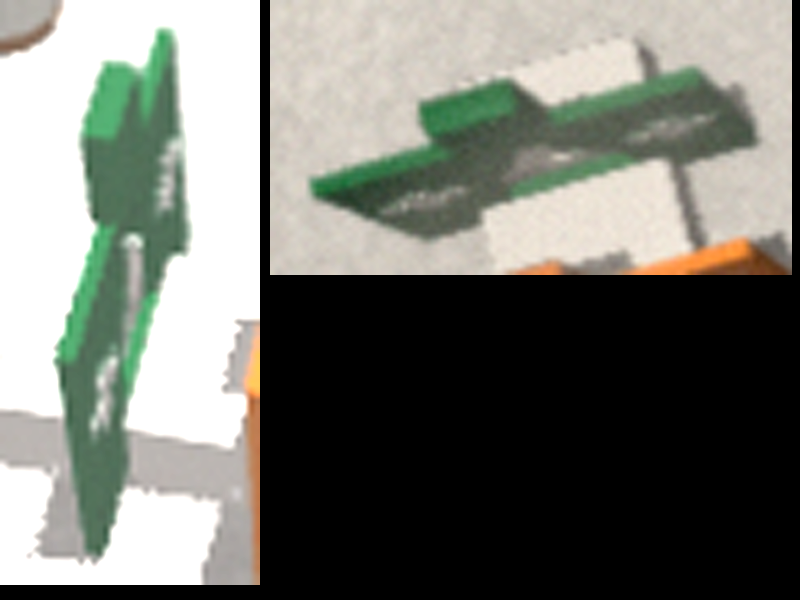

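```bash
cat > h.py <<'E'
import numpy as np,cv2
from station import arm,snapshot,camera_info
from scipy.spatial.transform import Rotation as Rot
np.set_printoptions(precision=4,suppress=True)
def ray(n,uv):
    c=camera_info(n);K=np.array([[c["fx"],0,c["cx"]],[0,c["fy"],c["cy"]],[0,0,1]])
    p=cv2.undistortPoints(np.array([[uv]],float),K,np.array(c["dist_coeffs"]))[0,0]
    if "R" in c: R=np.array(c["R"]);C=-R.T@c["t"];d=R.T@[p[0],p[1],1]
    else:
        T=np.array(c["T_tool_cam"]);Rt=Rot.from_quat(arm.read_eef_rot()).as_matrix();tp=np.array(arm.read_tool_pos())
        C=Rt@T[:3,3]+tp;d=Rt@T[:3,:3]@[p[0],p[1],1]
    return C,d/np.linalg.norm(d)
def onz(n,uv,z):
    C,d=ray(n,uv);return C+d*(z-C[2])/d[2]
def tri(a,b):
    A=np.zeros((3,3));v=np.zeros(3);rs=[ray(*a),ray(*b)]
    for C,d in rs:
        P=np.eye(3)-np.outer(d,d);A+=P;v+=P@C
    X=np.linalg.solve(A,v)
    return X,[np.linalg.norm((np.eye(3)-np.outer(d,d))@(X-C)) for C,d in rs]
E
python3 - <<'E'
from h import *
T=lambda x,y:("top",((x-270+.5)/5.5-.5+105,(y+.5)/5.5-.5+160))
S=lambda x,y:("side",((x+.5)/6.5-.5+200,(y+.5)/6.5-.5+218))
C=lambda x,y:("top",((x+.5)/5-.5+255,(y+.5)/5-.5+205))
D=lambda x,y:("side",((x+.5)/5-.5+280,(y+.5)/5-.5+125))
p=tri(T(312,180),S(58,358));q=tri(T(697,68),S(158,30));print("plate",p,q,np.linalg.norm(p[0]-q[0]))
d=q[0]-p[0];print("yaw",np.degrees(np.arctan2(d[0],-d[1])))
for a,b in [((420,101),(84,136)),((510,80),(107,63))]: print("tab",tri(T(*a),S(*b)))
print("stand")
for a in [(133,322),(637,168),(145,362),(645,205)]: print(onz(*C(*a),.182))
print("screw base/head",onz(*C(377,240),.170),tri(C(356,167),D(184,171)))
print("head L/R",onz(*C(322,178),.17),onz(*C(389,155),.17))
print(tri(C(133,322),D(248,283)),tri(C(637,168),D(248,55)))
E
```

```text
plate (array([0.6061, 0.2439, 0.1297]), [np.float64(0.0002514154190447833), np.float64(0.0002514154190448503)]) (array([0.6432, 0.1207, 0.1295]), [np.float64(0.00017027141960118135), np.float64(0.00017027141960102309)]) 0.12867015512880922
yaw 16.78783641259831
tab (array([0.6233, 0.1964, 0.1732]), [np.float64(0.0011690593281458485), np.float64(0.0011690593281458049)])
tab (array([0.6306, 0.1694, 0.1735]), [np.float64(0.0002796902400707659), np.float64(0.00027969024007071144)])
stand
[ 0.477  -0.0503  0.182 ]
[ 0.5262 -0.2116  0.182 ]
[ 0.4645 -0.0541  0.182 ]
[ 0.5145 -0.2137  0.182 ]
screw base/head [ 0.5031 -0.1302  0.17  ] (array([ 0.5268, -0.1236,  0.1708]), [np.float64(0.00018874796688647492), np.float64(0.0001887479668864596)])
head L/R [ 0.5231 -0.1127  0.17  ] [ 0.5306 -0.1346  0.17  ]
(array([ 0.4744, -0.051 ,  0.1825]), [np.float64(0.002729867153201908), np.float64(0.0027298671532019537)]) (array([ 0.5263, -0.2117,  0.1817]), [np.float64(3.657442992039219e-05), np.float64(3.657442992059638e-05)])
```

```bash
cat >> h.py <<'E'
G=np.array([0.6215,0.1813]);S=np.array([0.5132,-0.1276]);yaw=np.radians(16.8);Z0=.005
n=np.array([np.cos(yaw),np.sin(yaw)])
def quat(sgn,yw=yaw):
    x=np.array([0,0,-1.]);y=sgn*np.array([np.cos(yw),np.sin(yw),0]);return Rot.from_matrix(np.c_[x,y,np.cross(x,y)]).as_quat()
E
python3 - <<'E'
from h import *
print(Rot.from_quat(arm.read_eef_rot()).as_matrix())
for b in [(224,120),(200,75),(298,75)]: print(onz("top",b,.06))
for sg in(1,-1):
  print(sg)
  for p in [(*G,.32),(*G,.209),(*G,.334),(*(S+.1*n),.334),(*(S+.1*n),.317),(*S,.317),(*S,.27)]:
    print(arm.ik(list(p),list(quat(sg))))
E
```

```text
[[-0.0005  0.2713  0.9625]
 [-0.0019  0.9625 -0.2713]
 [-1.     -0.002   0.    ]]
[0.7604 0.0536 0.06  ]
[0.8539 0.1031 0.06  ]
[ 0.8535 -0.093   0.06  ]
1
[-0.5169  0.6172  0.3562  1.4164 -0.2232  1.1477  0.1639]
[-0.4813  0.7201  0.2876  1.5469 -0.2393  0.9094  0.1795]
[-0.5203  0.6071  0.3639  1.3954 -0.2215  1.1792  0.1618]
[-0.1722  0.5757  0.5093  1.4934 -0.2951  1.1494  0.6828]
[-0.1624  0.5878  0.4905  1.5182 -0.296   1.1099  0.6839]
[-0.2532  0.4823  0.6906  1.7692 -0.3545  1.018   0.864 ]
[-0.2226  0.5347  0.6509  1.8322 -0.4019  0.9097  0.9061]
-1
[-0.8551  0.8307  1.1333  1.428  -0.7541  1.3554 -2.541 ]
[-0.0184  0.7595 -0.5371  1.5299  0.4398  0.9747  2.7505]
[-0.8531  0.8154  1.1334  1.4069 -0.737   1.3772 -2.5564]
[-0.4481  0.7663  1.134   1.5021 -0.7047  1.3251 -2.0967]
[-0.4489  0.7863  1.1338  1.5273 -0.7284  1.2989 -2.0757]
[-0.4716  0.6387  1.1359  1.7747 -0.6339  1.15   -1.9819]
[-0.4585  0.7138  1.1346  1.8383 -0.7354  1.0854 -1.8893]
```

```bash
python3 - <<'E'
from h import *
arm.move_gripper(0.45,30)
arm.movep([*G,.33],list(quat(1)))
print(arm.read_time(),arm.read_tool_pos())
cv2.imwrite("pics/w1.png",snapshot("wrist"));cv2.imwrite("pics/t1.png",snapshot("top"))
E
```

```text
2.925 [0.621  0.1833 0.3298]
```

View pics/w1.png

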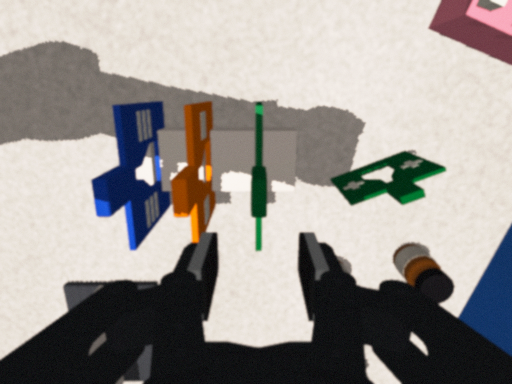

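```bash
python3 - <<'E'
from h import *
im=cv2.imread("pics/w1.png");h=cv2.cvtColor(im,cv2.COLOR_BGR2HSV)
m=cv2.inRange(h,(45,80,30),(85,255,255))[:,235:285]
ys,xs=np.nonzero(m)
w=[(y,xs[ys==y].min()+235,xs[ys==y].max()+235) for y in range(ys.min(),ys.max()+1,8)];print(w)
a=onz("wrist",(np.mean(xs[ys<ys.min()+4])+235,ys.min()-.5),.1295);b=onz("wrist",(np.mean(xs[ys>ys.max()-4])+235,ys.max()+.5),.1295)
d=a-b;print(a,b,np.linalg.norm(d),(a+b)/2,np.degrees(np.arctan2(-d[0],d[1])))
E
```

```text
[(103, np.int64(257), np.int64(260)), (111, np.int64(255), np.int64(262)), (119, np.int64(256), np.int64(261)), (127, np.int64(256), np.int64(261)), (135, np.int64(256), np.int64(261)), (143, np.int64(256), np.int64(261)), (151, np.int64(256), np.int64(261)), (159, np.int64(256), np.int64(261)), (167, np.int64(254), np.int64(263)), (175, np.int64(253), np.int64(265)), (183, np.int64(252), np.int64(265)), (191, np.int64(252), np.int64(265)), (199, np.int64(252), np.int64(265)), (207, np.int64(252), np.int64(265)), (215, np.int64(253), np.int64(264)), (223, np.int64(256), np.int64(260)), (231, np.int64(256), np.int64(260)), (239, np.int64(256), np.int64(260)), (247, np.int64(256), np.int64(260))]
[0.6019 0.2449 0.1295] [0.6398 0.1195 0.1295] 0.13098209065834301 [0.6209 0.1822 0.1295] 16.820815454577165
```

The wrist view agrees with the earlier fix: plate 131 mm wide, yaw 16.8°, centre within 1 mm. The candidates in the top view are the rack green at (150,187) and the loose green at (146,122). The rack one measures 129–131 mm, so it is the larger one. Next I'll grasp and lift it.

```bash
sed -i 's/G=np.array(\[0.6215,0.1813\])/G=np.array([0.6212,0.1818])/' h.py; python3 - <<'E'
from h import *
arm.line_to([*G,.209],.12,list(quat(1)))
print(arm.read_tool_pos(),arm.read_ft_force())
arm.move_gripper(0,40)
print(arm.read_opening(),arm.read_ft_force(),arm.read_tool_pos())
arm.line_to([*G,.335],.08)
print(arm.read_time(),arm.read_tool_pos(),arm.read_opening(),arm.read_ft_force())
for k in("wrist","top","side"):cv2.imwrite(f"pics/{k}2.png",snapshot(k))
a=cv2.imread("pics/wrist2.png");b=cv2.imread("pics/side2.png")
cv2.imwrite("pics/c2.png",cv2.resize(np.hstack([a,b]),(800,300),interpolation=cv2.INTER_AREA))
cv2.imwrite("pics/s2.png",cv2.resize(b[170:320,150:350],None,fx=4,fy=4,interpolation=cv2.INTER_CUBIC))
E
```

```text
[0.6218 0.1818 0.21  ] [ 0.4039 -0.7887  0.127 ]
0.1334721972306892 [ 0.3251 -0.2717  2.3732] [0.6216 0.1819 0.2099]
6.25 [0.621  0.1818 0.3343] 0.13667732161078033 [-0.1768 -0.3144 -2.3112]
```

View pics/c2.png

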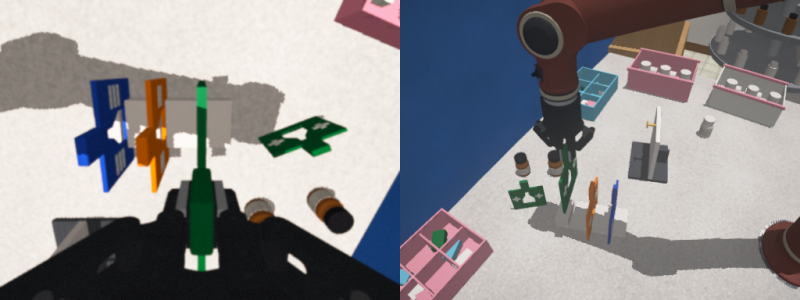

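View pics/s2.png

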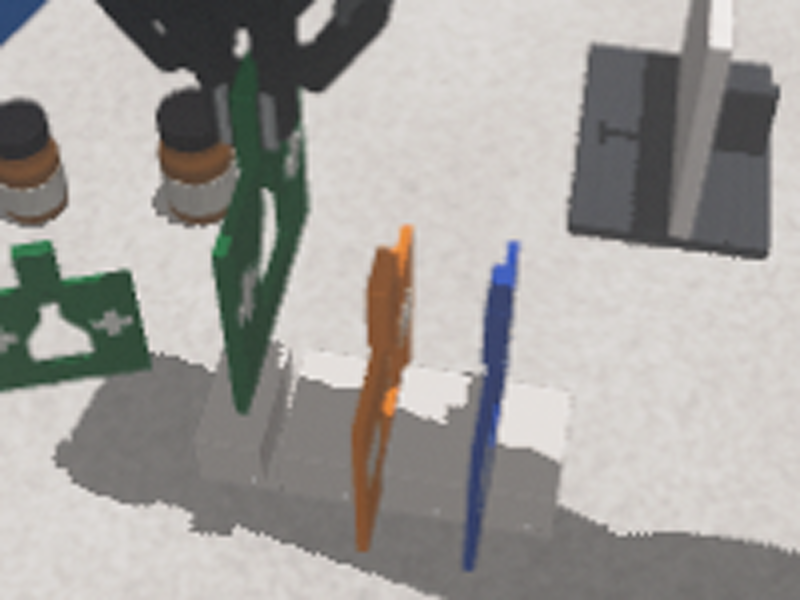

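```bash
python3 - <<'E'
from h import *
arm.line_to([*(S+.1*n),.335],.15)
arm.line_to([*(S+.06*n),.318],.1)
print(arm.read_time(),arm.read_tool_pos(),S+.06*n,Rot.from_quat(arm.read_eef_rot()).as_matrix()[:,1],arm.read_ft_force(),arm.read_opening())
for k in("wrist","top","side"):cv2.imwrite(f"pics/{k}3.png",snapshot(k))
a=cv2.imread("pics/top3.png");b=cv2.imread("pics/side3.png")
cv2.imwrite("pics/c3.png",np.hstack([cv2.resize(a[150:350,220:420],(400,400)),cv2.resize(b[60:260,230:430],(400,400))]))
E
```

```text
9.0083 [ 0.5713 -0.1098  0.3184] [ 0.5706 -0.1103] [0.9571 0.2897 0.0016] [-0.2658  0.5268 -2.0323] 0.134827992785836
```

View pics/c3.png

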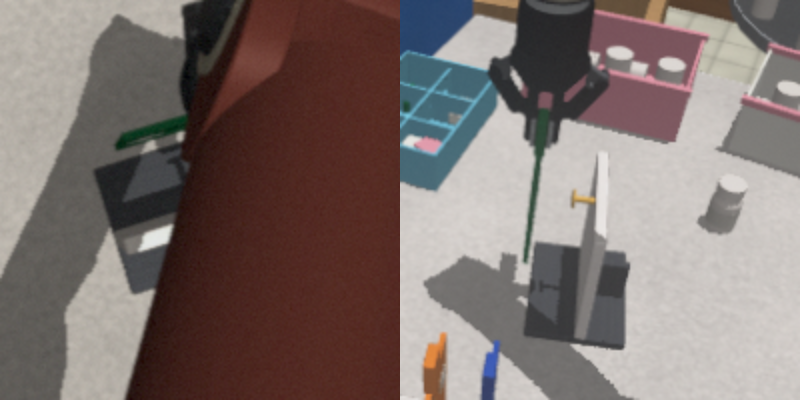

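View pics/wrist3.png

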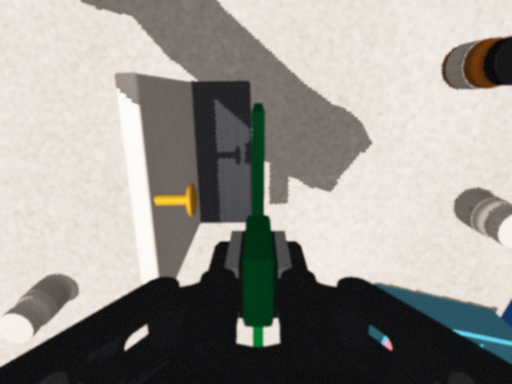

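```bash
python3 - <<'E'
from h import *
im=cv2.imread("pics/wrist3.png");h=cv2.cvtColor(im,cv2.COLOR_BGR2HSV)
m=cv2.inRange(h,(12,120,60),(32,255,255));m[:,230:]=0
ys,xs=np.nonzero(m);print(xs.min(),xs.max(),ys.min(),ys.max())
r=ys[(xs>160)&(xs<180)];sh=(r.min()+r.max())/2
hd=xs>=xs.max()-6
print(ys[hd].min(),ys[hd].max())
a=onz("wrist",(xs.max()-2,(ys[hd].min()+ys[hd].max())/2),.17);b=onz("wrist",(xs.min(),sh),.17)
print(a,b,(a+b)[:2]/2, "pred head",S+.014*n,"base",S-.012*n,"shank row",sh)
p=np.array([-n[1],n[0]]);print("lateral",(a[:2]-S)@p,(b[:2]-S)@p,"along",(a[:2]-S)@n,(b[:2]-S)@n)
E
```

```text
153 196 183 216
183 216
[ 0.5277 -0.1233  0.17  ] [ 0.4999 -0.1318  0.17  ] [ 0.5138 -0.1275] pred head [ 0.5266 -0.1236] base [ 0.5017 -0.1311] shank row 199.5
lateral -8.720795047427534e-05 -0.00015002000785421492 along 0.01514484597506321 -0.013946147569232025
```

```bash
python3 - <<'E'
from h import *
f0=np.array(arm.read_ft_force())
for d in(.04,.02,.0):
    arm.line_to([*(S+d*n),.318],.06)
    f=np.array(arm.read_ft_force());print(d,arm.read_tool_pos(),f-f0)
    if np.linalg.norm(f-f0)>5: break
for k in("wrist","side"):cv2.imwrite(f"pics/{k}4.png",snapshot(k))
a=cv2.imread("pics/wrist4.png");b=cv2.imread("pics/side4.png")
cv2.imwrite("pics/c4.png",np.hstack([cv2.resize(a[60:260,120:320],(400,400)),cv2.resize(b[80:240,260:420],(400,400),interpolation=cv2.INTER_CUBIC)]))
print(arm.read_time())
E
```

```text
0.04 [ 0.5512 -0.1163  0.3183] [ 1.5088 -0.9463  0.2044]
0.02 [ 0.5322 -0.122   0.3182] [ 1.2207 -1.1604  0.9445]
0.0 [ 0.513  -0.1277  0.3182] [ 0.2597 -0.6189 -0.3906]
10.7083
```

View pics/c4.png

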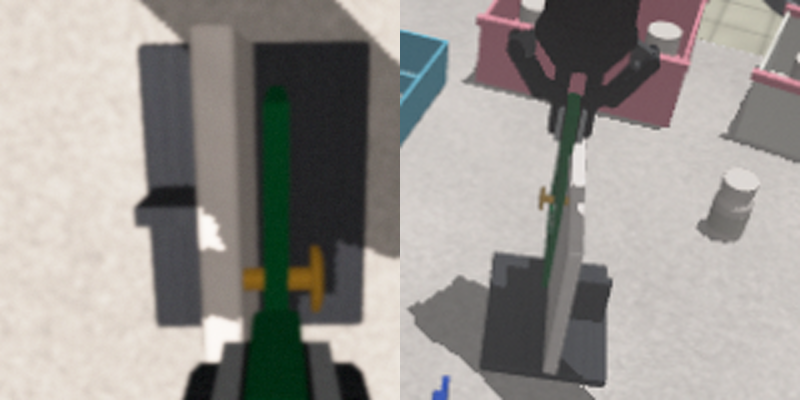

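The wrist view shows the head at (317,275) in the crop, past the plate, with the plate between it and the face. There was no contact force. Next I'll slide it down.

```bash
python3 - <<'E'
from h import *
arm.pause(.2)
f0=np.array(arm.read_ft_force())
z=.318
for z in [.30,.285,.279,.2775,.2765,.2755,.2745,.2735,.2725]:
    arm.line_to([*S,z],.05 if z>.278 else .02); arm.pause(.15)
    f=np.array(arm.read_ft_force())-f0;print(z,arm.read_tool_pos(),f)
    if abs(f[2])>2.5 or np.linalg.norm(f)>6: break
for k in("wrist","side"):cv2.imwrite(f"pics/{k}5.png",snapshot(k))
a=cv2.imread("pics/wrist5.png");b=cv2.imread("pics/side5.png")
cv2.imwrite("pics/c5.png",np.hstack([cv2.resize(a[60:260,120:320],(400,400)),cv2.resize(b[80:240,260:420],(400,400),interpolation=cv2.INTER_CUBIC)]))
print(arm.read_time())
E
```

```text
0.3 [ 0.5134 -0.1277  0.3002] [ 0.477  -0.3502  0.528 ]
0.285 [ 0.5133 -0.1277  0.2852] [ 0.8529  0.7012 -0.1912]
0.279 [ 0.5132 -0.1276  0.279 ] [0.5682 0.3812 0.7964]
0.2775 [ 0.5132 -0.1276  0.2775] [-0.0459 -0.6855 -0.2493]
0.2765 [ 0.5132 -0.1276  0.2765] [ 0.5058 -0.5635  0.1801]
0.2755 [ 0.5132 -0.1276  0.2755] [0.8376 0.8528 0.1956]
0.2745 [ 0.5132 -0.1276  0.2745] [ 0.3561  0.5057 -0.0823]
0.2735 [ 0.5134 -0.1277  0.2737] [0.7531 0.5171 1.3937]
0.2725 [ 0.5134 -0.1278  0.2735] [-0.2916  0.8155  7.3496]
15.0833
```

View pics/c5.png

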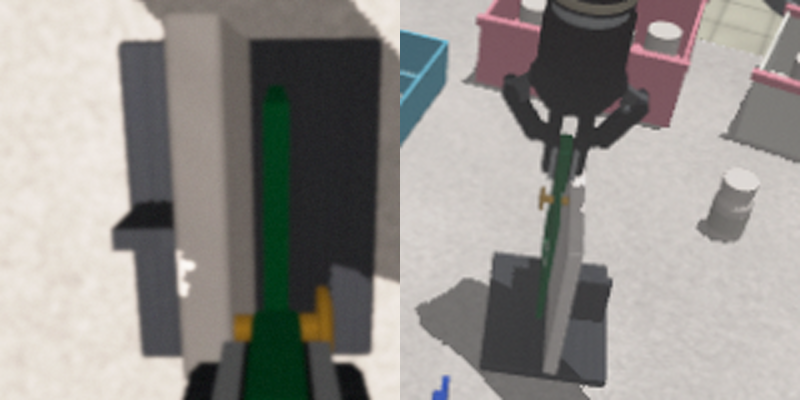

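Contact came at TCP z 0.2737, and I expected 0.275, so the slot is seated. Next I'll relieve the load and release.

```bash
python3 - <<'E'
from h import *
arm.line_to([*S,.2737],.02)
for o in(.18,.24,.32,.45): arm.move_gripper(o)
arm.pause(.3)
arm.line_to([*S,.36],.08)
arm.pause(.5)
for k in("wrist","side"):cv2.imwrite(f"pics/{k}6.png",snapshot(k))
a=cv2.imread("pics/wrist6.png");b=cv2.imread("pics/side6.png")
cv2.imwrite("pics/c6.png",np.hstack([cv2.resize(a[20:384,100:464],(400,400)),cv2.resize(b[100:260,260:420],(400,400),interpolation=cv2.INTER_CUBIC)]))
print(arm.read_time(),arm.read_ft_force(),arm.read_opening())
E
```

```text
18.4083 [ 0.0139 -0.5164  0.4643] 0.45008318004571823
```

View pics/c6.png

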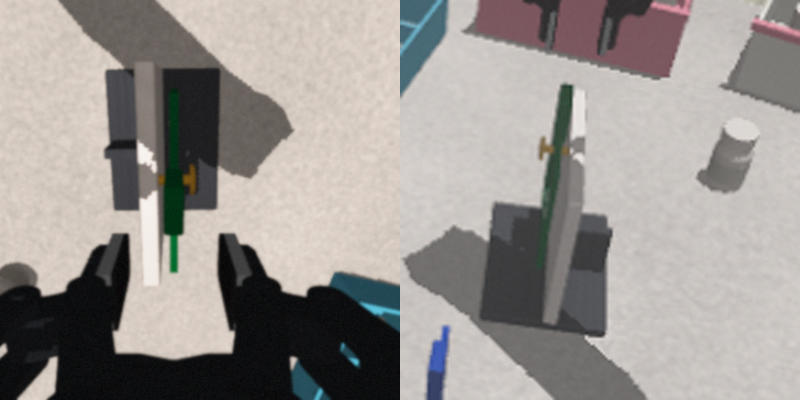

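```bash
python3 - <<'E'
from h import *
arm.line_to([*S,.40],.15)
arm.movep([.35,.35,.40],list(quat(1)))
arm.pause(.3)
for k in("top","side"):cv2.imwrite(f"pics/{k}7.png",snapshot(k))
arm.pause(.5);x=snapshot("side");cv2.imwrite("pics/side8.png",x)
a=cv2.imread("pics/top7.png");b=cv2.imread("pics/side7.png")
print(np.abs(x[120:240,280:360].astype(int)-b[120:240,280:360]).max())
cv2.imwrite("pics/c7.png",np.hstack([cv2.resize(a[200:300,270:370],(400,400),interpolation=cv2.INTER_CUBIC),cv2.resize(b[130:230,280:380],(400,400),interpolation=cv2.INTER_CUBIC)]))
cv2.imwrite("pics/c7b.png",np.hstack([cv2.resize(a[85:285,90:250],(400,500)),cv2.resize(b[215:315,180:300],(400,500))]))
print(arm.read_time())
E
```

```text
97
21.6083
```

View pics/c7.png

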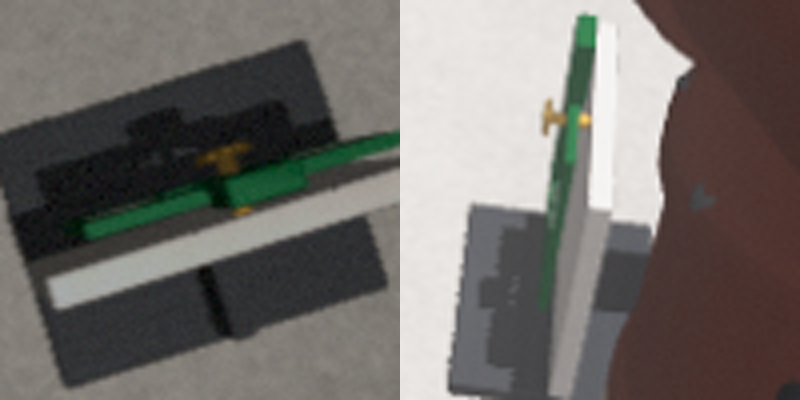

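View pics/c7b.png

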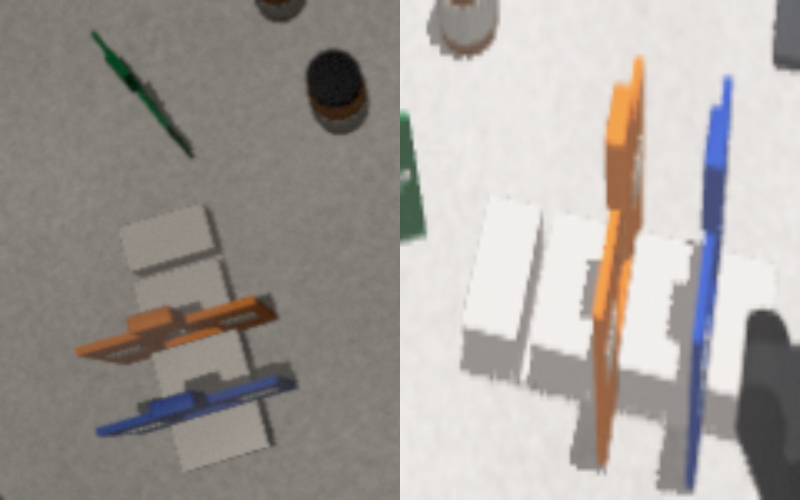

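```bash
python3 - <<'E'
from h import *
a=cv2.imread("pics/side7.png").astype(int);b=cv2.imread("pics/side8.png").astype(int)
print("diff sign region",np.abs(a-b)[120:240,300:334].max(), np.argwhere(np.abs(a-b)[120:240,280:360].max(2)>30)[:5])
# bystanders vs start, top view centroids
for nm,lo,hi in(("orange",(5,150,80),(18,255,255)),("blue",(105,120,60),(130,255,255))):
  for k in("top","side"):
    c=[]
    for i in("0","7"):
        im=cv2.imread(f"pics/{k}{i}.png")
        roi=im[195:265,110:215] if k=="top" else im[220:312,232:285]
        c.append(cv2.moments(cv2.inRange(cv2.cvtColor(roi,cv2.COLOR_BGR2HSV),lo,hi),True))
    print(nm,k,[(round(m["m10"]/m["m00"],1),round(m["m01"]/m["m00"],1)) for m in c])
t=cv2.imread("pics/top7.png");s=cv2.imread("pics/side7.png")
cv2.imwrite("pics/c8.png",np.hstack([cv2.resize(t[215:275,275:385],(660,360),interpolation=cv2.INTER_CUBIC)]))
cv2.imwrite("pics/c9.png",cv2.resize(s[130:215,305:345],None,fx=7,fy=7,interpolation=cv2.INTER_CUBIC))
E
```

```text
diff sign region 55 [[26 73]
 [27 72]
 [28 71]
 [29 69]
 [29 70]]
orange top [(49.4, 19.2), (50.4, 19.0)]
orange side [(12.9, 34.2), (12.8, 34.4)]
blue top [(49.0, 52.7), (47.9, 52.9)]
blue side [(41.3, 37.0), (41.3, 37.1)]
```

View pics/c8.png

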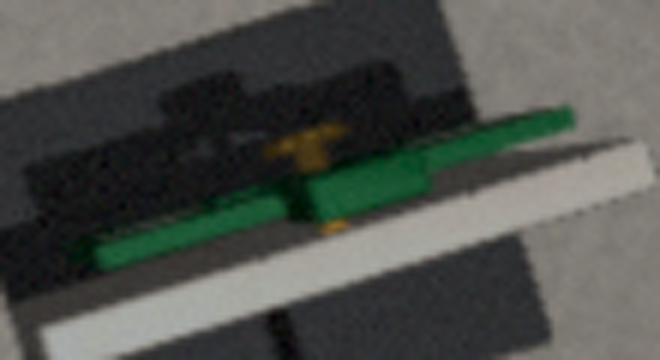

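View pics/c9.png

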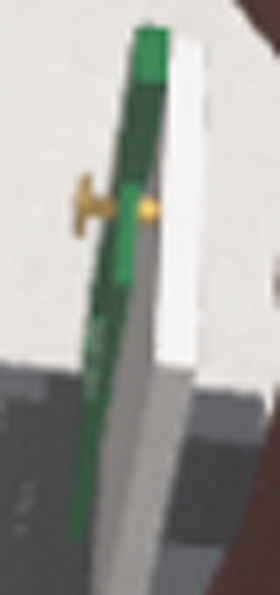

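```bash
python3 - <<'E'
from h import *
T=lambda x,y:("top",((x+.5)/6-.5+275,(y+.5)/6-.5+215))
Q=lambda x,y:("side",((x+.5)/7-.5+305,(y+.5)/7-.5+130))
L=tri(T(95,247),Q(114,282));print("left end top",L)
a=onz(*T(95,247),.194);b=onz(*T(572,106),.194);print(a,b,np.linalg.norm(a-b),"mid-S",(a+b)[:2]/2-3e-3*n-S)
for r in(.185,.194,.203): q=onz(*T(572,106),r);print(r,np.linalg.norm((q-L[0])))
p=[snapshot("side").astype(int)]
for i in range(3): arm.pause(.4);p.append(snapshot("side").astype(int))
ref=cv2.imread("pics/side7.png").astype(int)
for q in p: 
  d=np.abs(q-ref).max(2)[125:220,305:334];print(d.max(),d.mean(),(d>30).sum())
print(np.abs(p[3]-p[0]).max(2)[125:220,305:334].max(),np.abs(p[3]-p[0]).max(2)[20:120,20:120].max(),arm.read_time())
E
```

```text
left end top (array([ 0.4979, -0.064 ,  0.1955]), [np.float64(0.0001630196530822344), np.float64(0.00016301965308235006)])
[ 0.4981 -0.0641  0.194 ] [ 0.5351 -0.1893  0.194 ] 0.1305833790758924 mid-S [0.0005 0.    ]
0.185 0.13355975227422104
0.194 0.13070592403388676
0.203 0.12846817876475272
16 1.0471869328493648 0
14 1.0566243194192377 0
14 1.0482758620689656 0
15 1.0551724137931036 0
9 7 23.0083
```

```bash
python3 -c "
from station import ticket,arm
print(arm.read_dq(),arm.read_time());print(ticket.finish_job())"
```

```text
[-2.60796349e-04  2.01714808e-03 -1.78360010e-04 -1.60556460e-03
 -4.19025915e-05 -9.42382196e-04  6.06150142e-04] 23.0083
the job is handed in; nothing more can be done
None
```

The green sign now hangs on the brass screw, and I handed the job in at 23.0 s; no verdict is reported. I took the larger one, in the rack (it measured 129–131 mm wide). I passed its keyhole over the head, slid it down until the screw stopped it (7 N), released it and backed the arm away.

**Last checks:**
- **Position:** the plate's middle is 0.5 mm from the screw point, with yaw about 16.5° against the stand's 17°.
- **Height:** the left end of its top edge is at z = 0.1955 m, where 0.194 m was expected. That puts the screw about 98–100 mm above the lower edge.
- **Stillness:** the last frames over 1.3 s show no motion of the sign. An earlier pair differed more, up to 55 grey levels, but later frames matched the first of that pair to within 16, so I put it down to the moving arm.
- **Other signs:** blue and orange still stand in the rack, shifted by at most about 1 pixel (a few mm) in the top view, and the arm is clear of everything.

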